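# Load the revolving jar stand and leave the jars that do not belong

### The job

Of the jars standing along the front of the worktop, put the four seasoning jars back into the revolving stand, each standing upright on the disc inside the ring made for its size: the two slim spice jars in the two small rings (either way round), the small white-capped jar in the middle-sized ring, and the tall grey-capped jar in the largest ring. Leave the squat sugar jar and the empty glass jar standing where they are.

Things in the scene. Friction and masses are not known exactly. Their poses are not given: they have to be found in the camera images.
- turntable: Revolving wooden disc 210 mm across. Origin on its axis at worktop level, z up; turns stiffly, foot fixed. Jars stand on its face at z = 22 mm. Steel rings, 3 mm wall, top at z = 52 mm; inner diameter and centre (x, y) mm: largest 81 at (55, 0), middle 75 at (-55, 0), small 58 at (0, 55) and (0, -55). Turning knob on the axis, 24 mm wide, top z = 51 mm.
- slim_jar_a: Slim spice jar, 44 mm across and 100 mm tall, with a green cap 43 mm across (its top 20 mm). Belongs in a small ring. Closed, rigid, round about its upright axis; origin at the centre of its underside, z up.
- slim_jar_b: Slim spice jar, 44 mm across and 106 mm tall, with a dark cap 43 mm across (its top 21 mm). Belongs in a small ring. Closed, rigid, round about its upright axis; origin at the centre of its underside, z up.
- white_cap_jar: Small glass jar, 61 mm across and 85 mm tall, with a white screw cap and light brown contents. Belongs in the middle-sized ring. Closed, rigid, round about its upright axis; origin at the centre of its underside, z up.
- tall_jar: Tall glass jar, 67 mm across and 121 mm tall, with a dark grey screw cap. Belongs in the largest ring. Closed, rigid, round about its upright axis; origin at the centre of its underside, z up.
- sugar_jar: Squat glass jar of sugar, 72 mm across and 81 mm tall, with a gold-brown cap: does not belong in the stand and is to be left alone. Closed, rigid, round about its upright axis; origin at the centre of its underside, z up.
- empty_jar: Empty clear glass jar, 74 mm across and 116 mm tall, narrower neck, no cap: does not belong in the stand and is to be left alone. Origin at the centre of its underside, z up. All six jars start in a row in front of the hob: its knobs reach out to x = 0.505 m, its body (0.1 m high) begins at x = 0.53 m for y below 0.275 m, its grates rise to z = 0.15 m and the pan on it to 0.25 m.

How it is judged:
At the end, for the whole second after the job is handed in: Tall jar in the largest ring, white-capped jar in the middle-sized one, a slim jar in each small one: within 12 mm of the ring centre, standing on the disc within 6 mm, upright within 0.1 rad, at rest. Sugar and empty jars upright within 30 mm of their start (x of tall_jar in the frame of turntable between 0.043 and 0.067 m and y of tall_jar in the frame of turntable between -0.012 and 0.012 m and z of tall_jar in the frame of turntable between 0.016 and 0.028 m and x of white_cap_jar in the frame of turntable between -0.067 and -0.043 m and y of white_cap_jar in the frame of turntable between -0.012 and 0.012 m and z of white_cap_jar in the frame of turntable between 0.016 and 0.028 m and (((x of slim_jar_a in the frame of turntable between -0.012 and 0.012 m and y of slim_jar_a in the frame of turntable between 0.043 and 0.067 m and z of slim_jar_a in the frame of turntable between 0.016 and 0.028 m) and (x of slim_jar_b in the frame of turntable between -0.012 and 0.012 m and y of slim_jar_b in the frame of turntable between -0.067 and -0.043 m and z of slim_jar_b in the frame of turntable between 0.016 and 0.028 m)) or ((x of slim_jar_b in the frame of turntable between -0.012 and 0.012 m and y of slim_jar_b in the frame of turntable between 0.043 and 0.067 m and z of slim_jar_b in the frame of turntable between 0.016 and 0.028 m) and (x of slim_jar_a in the frame of turntable between -0.012 and 0.012 m and y of slim_jar_a in the frame of turntable between -0.067 and -0.043 m and z of slim_jar_a in the frame of turntable between 0.016 and 0.028 m))) and angle between each of slim_jar_a, slim_jar_b, white_cap_jar, tall_jar, sugar_jar, empty_jar's own z axis and vertical below 0.1 rad and linear speed of each of slim_jar_a, slim_jar_b, white_cap_jar, tall_jar below 0.02 m/s and angular speed of each of slim_jar_a, slim_jar_b, white_cap_jar, tall_jar below 0.2 rad/s and distance of each of sugar_jar, empty_jar from where it was at the start of the episode below 0.03 m); the robot touches nothing.
It fails at once if the sugar jar or the empty jar is shifted by more than 30 mm or tipped over (distance of any of sugar_jar, empty_jar from where it was at the start of the episode above 0.03 m or angle between any of sugar_jar, empty_jar's own z axis and vertical above 0.5 rad).
It also fails if it takes over 128 s, if anything falls off the work surface, if the arm or the gripper's body presses on something with over 40 N, if the wrist force passes 120 N, or if a joint passes its speed limit or range.

### The arm

A 6-joint arm with a two-finger parallel gripper is mounted at the origin on a cart in front of the work surface, level with it; the furniture and walls round the work are solid. World frame = base frame: x ahead of the robot, y to its left, z up, the work surface at z = 0. Lengths are in m, angles in rad, forces in N, time in s.
With the tool pointing down it reaches from about 0.425 to 0.95 m from the base axis. Payload 3.5 kg.
Tool frame: the origin (TCP) lies between the finger pads; the fingertips stand 22 mm ahead of it and the grasp point (between the pads) lies 3 mm ahead of it (ctrl.nose_length is the z of the fingertips in the tool frame, in m); z points along the fingers, y is the line along which they close (so a half turn about z gives the same grasp; the last joint's range is limited). The gripper opens to 85 mm and grips with 20 to 120 N. Pads are 22 mm wide; open, the fingers measure 114 mm over their backs; the gripper's body (76 mm by 85 mm) begins 54 mm behind the grasp point. The pads swing forward as they close: fully open they stand 13 mm farther back than shut.
Start: joints at [0.973, 0.286, 1.577, -0, 1.279, -0.15], TCP at [0.292, 0.608, 0.253] pointing down, gripper open.
Joint ranges: [-2.77, 2.77], [-0.9, 2.22], [0.21, 2.48], [-1.53, 4.67], [0.24, 2.81], [-2.84, 2.84]. Speed limits (rad/s): [2.79, 2.79, 3.14, 3.14, 3.14, 3.14].

### API

Orientations are given as a unit quaternion [x, y, z, w].
In Python, from plant import ctrl gives the robot as it stands. The module is installed in compiled form; this text tells all that it offers.
- The arm moves only by the tool send_rows, never from a script. Its argument "rows" is text: rows parted by semicolons, each of 7 numbers parted by spaces: the turn, a rotation vector about the tool's x, y, z in normalised numbers (1 is 180 degrees), then the shift along the tool's x, y, z in parts of the range, where 1.0 means 800 mm, then the opening, from -1 (shut) to 1 (fully open). A call has 1 to 8 rows; each row is the pose to reach, as a shift and turn from the pose commanded when the call began, along the tool's axes at that moment; what a row does not reach only later rows make up. A row lasts 1/8 s, in which the tool goes at most 62.5 mm and 10.7 degrees, less where a joint would pass 70% of its speed; a pose out of reach is approached as far as the arm can. A call with a gripper value outside its range is refused whole. The fingers move at their own pace and stop on an object; "grip_force" is the grip in N (left out, the last holds). Time passes only in rows, so rows that repeat a pose let the fingers close. It gives the time, the measured TCP pose, the force, the opening and the grip force at its end, in the units of the state.
- ctrl.get_state(): the state, without advancing time (a new reading comes with each control period).
- ctrl.read_camera(name): name is "scene" or "top" or "wrist"; returns a dict with "color" (384x512x3 uint8, red, green, blue), "fx", "fy", "cx", "cy" (pixels), "extrinsics" (4x4, takes a point from world to camera coordinates). Camera axes: x right, y down, z forward; pixel columns grow to the right and rows downward; lengths in m; the calibration is good to about 2 mm. A picture is of the moment at which its call begins. There is no depth.
- ctrl.sign_off(): hands the job in; it is judged then, once.
Trained networks look in a picture, given as the dict that the camera call returned (one of the last four; its "shot" number tells which), for a name from the list of things; names that differ only in an ending like _2 or _b are one class to them, and where a whole thing is asked for, a point or a joint stands for the part that bears it (a point fixed in the world has none). Each returns a list of dicts, best first, with "p" (0 to 1); they miss things now and then, are a little off and sometimes report something else, mostly with a low value. They report only what shows in the picture. A call takes as long as a camera call.
- ctrl.look_for(picture, target): "position" ([x, y, z] in m, in the coordinates of the camera as it stood for that picture, good to about 4 mm: the middle of the surface that is visible of it).
The state is a dict: "time": time; "qpos": joint angles; "dq": joint speeds; "joint_efforts": joint torques, N m; "eef_pos": TCP position; "tcp_rot": TCP orientation; "contact_force": force on the tool from outside, world axes, zero at the start; "wrist_torque": the same for the moment, N m; "opening": opening from 0.0 (shut) to 1.0 (fully open); "finger_force": force on a finger pad.
Only numpy, scipy, OpenCV 4.12 (cv2) and the standard library are available. Lean on these libraries where they do the work, as an engineer would, in place of code of your own. Each camera call takes 0.05 s, during which the arm holds its last target. There are 200 camera calls.

## Working session

There is one attempt and no reset: what is moved stays moved. The work goes in short steps, Python scripts to look and compute and a tool call to move; the robot and the scene stay as the last step left them, time stands still between calls to the robot, and variables do not carry over. Pictures are saved under pics/ and viewed, at most 14 in all, crops included, and the job is handed in when it is done.

Besides the shell and the picture viewer there is one more tool, called after "Emit:" by a JSON object that holds its "fn" and its "kwargs", one argument or row to a line. send_rows: Moves the arm, as the interface text tells. Its arguments: {"type":"object","properties":{"rows":{"type":"string"},"grip_force":{"type":"number"}},"required":["rows"]}

```bash
mkdir -p pics && cat > h.py <<'E'
import numpy as np, cv2
from plant import ctrl
from scipy.spatial.transform import Rotation as R
def cam(n,save=None):
    p=ctrl.read_camera(n)
    if save: cv2.imwrite(f'pics/{save}.png',p['color'][:,:,::-1])
    return p
def w(p,c):
    E=np.array(p['extrinsics']); return E[:3,:3].T@(np.array(c)-E[:3,3])
def px(p,X):
    E=np.array(p['extrinsics']); c=E[:3,:3]@np.array(X)+E[:3,3]
    return np.array([p['fx']*c[0]/c[2]+p['cx'],p['fy']*c[1]/c[2]+p['cy']])
def ray(p,u,v,z):
    E=np.array(p['extrinsics']); o=-E[:3,:3].T@E[:3,3]
    d=E[:3,:3].T@np.array([(u-p['cx'])/p['fx'],(v-p['cy'])/p['fy'],1]); return o+d*(z-o[2])/d[2]
N=['turntable','slim_jar_a','white_cap_jar','tall_jar','sugar_jar','empty_jar']
def find(p,names=N):
    for n in names:
        for r in ctrl.look_for(p,n)[:3]:
            X=w(p,r['position']); print(n,round(r['p'],2),X.round(3),px(p,X).round(0))
def st():
    s=ctrl.get_state(); print(s['time'],np.round(s['eef_pos'],4),np.round(s['tcp_rot'],4),np.round(s['qpos'],3),s['opening'],np.round(s['contact_force'],1)); return s
E
python3 - <<'E'
from h import *
s=st(); print(R.from_quat(s['tcp_rot']).as_matrix().round(3), ctrl.nose_length)
for c in ['top','scene']:
    p=cam(c,c+'0'); E=np.array(p['extrinsics']); print(c,(-E[:3,:3].T@E[:3,3]).round(3),E[2,:3].round(2),p['fx']); find(p)
E
```

```text
0.0 [0.2919 0.608  0.2519] [ 2.22e-01  9.75e-01 -1.10e-03 -4.00e-04] [ 0.973  0.287  1.578 -0.     1.279 -0.15 ] 1.0039948833836294 [ 0.1 -0.3  0.3]
[[-0.901  0.433 -0.001]
 [ 0.433  0.901 -0.002]
 [ 0.    -0.002 -1.   ]] 0.022
top [0.379 0.01  1.301] [ 0.08 -0.02 -1.  ] 458.7390843563122
turntable 0.71 [0.498 0.385 0.02 ] [108. 180.]
turntable 0.69 [0.423 0.198 0.117] [168. 207.]
slim_jar_a 0.82 [ 0.436 -0.035  0.094] [259. 204.]
slim_jar_a 0.54 [0.437 0.079 0.101] [215. 203.]
white_cap_jar 0.65 [ 0.432 -0.154  0.081] [303. 207.]
tall_jar 0.74 [0.426 0.2   0.117] [168. 206.]
sugar_jar 0.7 [ 0.427 -0.383  0.078] [388. 210.]
sugar_jar 0.48 [ 0.434 -0.034  0.098] [258. 205.]
empty_jar 0.62 [ 0.425 -0.265  0.082] [345. 210.]
scene [-0.009 -0.768  0.767] [ 0.42  0.66 -0.63] 385.9082067343872
turntable 0.9 [0.505 0.373 0.036] [203. 137.]
slim_jar_a 0.85 [ 0.429 -0.047  0.064] [246. 199.]
slim_jar_a 0.59 [0.43  0.063 0.062] [228. 180.]
white_cap_jar 0.91 [ 0.429 -0.182  0.071] [274. 225.]
tall_jar 0.88 [0.422 0.182 0.079] [207. 158.]
sugar_jar 0.91 [ 0.41  -0.408  0.063] [327. 289.]
empty_jar 0.93 [ 0.409 -0.289  0.078] [293. 251.]
```

```bash
python3 - <<'E'
import cv2
a=cv2.imread('pics/top0.png'); cv2.imwrite('pics/top0c.png',cv2.resize(a[110:260,50:420],None,fx=2.16,fy=2.16,interpolation=cv2.INTER_CUBIC))
cv2.imwrite('pics/tt.png',cv2.resize(a[130:230,55:175],None,fx=6,fy=6,interpolation=cv2.INTER_CUBIC))
E
```

```text
(no output)
```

View pics/top0c.png

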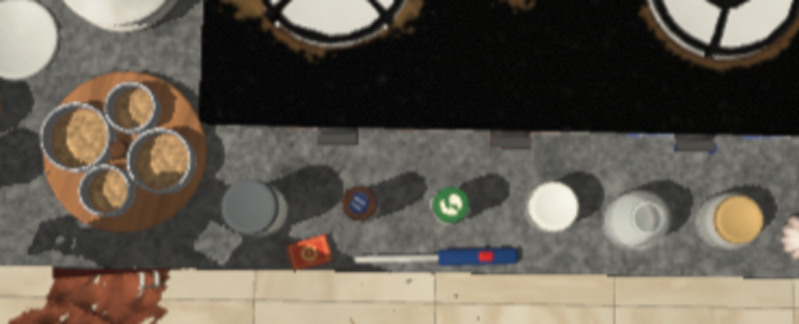

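View pics/tt.png

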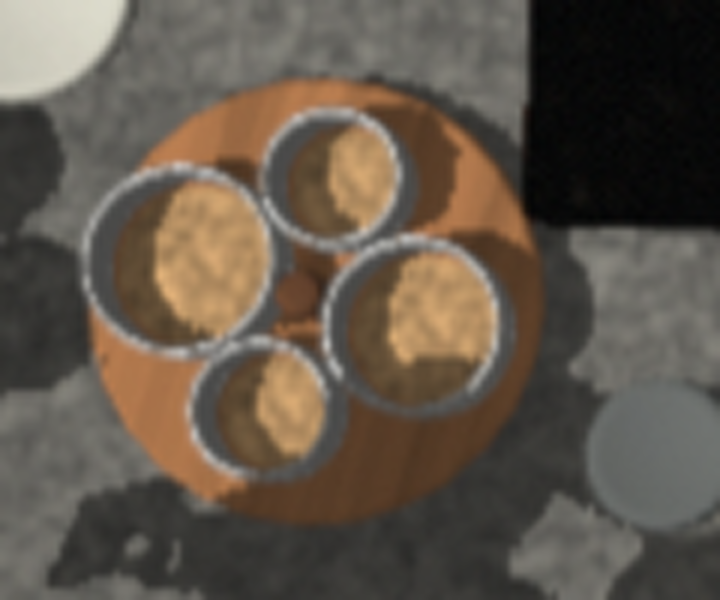

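View pics/scene0.png

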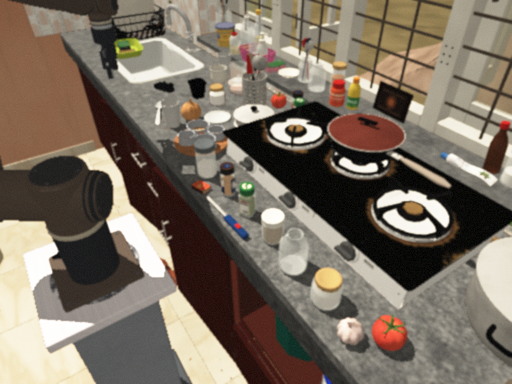

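The top view shows, left to right, the stand with rings (large left, small up and down, middle right), tall grey, dark slim, green slim, white, empty and sugar. This matches the detections. Next I'll refine the centres with circle fits.

```bash
python3 - <<'E'
from h import *
from scipy.optimize import least_squares
p=cam('top'); g=cv2.cvtColor(p['color'],cv2.COLOR_RGB2GRAY); S=6
G=cv2.GaussianBlur(cv2.resize(g,None,fx=S,fy=S,interpolation=cv2.INTER_CUBIC),(0,0),3)
def circ(u,v,d,z,tol=0.08):
    r=d/2*p['fx']/(1.30-z)*S; m=int(r*1.6); U,V=int(u*S),int(v*S)
    c=cv2.HoughCircles(G[V-m:V+m,U-m:U+m],cv2.HOUGH_GRADIENT,1,400,param1=60,param2=8,minRadius=int(r*(1-tol)),maxRadius=int(r*(1+tol)))
    if c is None: return None
    c=c[0,0]; q=((c[0]+U-m+.5)/S-.5,(c[1]+V-m+.5)/S-.5); return ray(p,*q,z)[:2].round(4),np.round(q,1),round(c[2]/r,2)
for n,u,v,d,z in [('tall',50+248/2.16,110+207/2.16,.064,.121),('slimb',50+361/2.16,110+202/2.16,.043,.106),('slima',50+451/2.16,110+204/2.16,.043,.1),('white',50+553/2.16,110+206/2.16,.058,.085)]:
    print(n,circ(u,v,d,z,.12))
pts=[]; loc=np.array([[55,0],[0,55],[0,-55],[-55,0],[0,0]])/1000
for n,x,y,d,z in [('L',179,259,.087,.052),('s1',333,178,.064,.052),('s2',262,408,.064,.052),('M',412,325,.081,.052),('knob',297,293,.024,.051)]:
    u,v=55+x/6-.4,130+y/6-.4; c=circ(u,v,d,z); k=ray(p,u,v,z)[:2]; print(n,k.round(4),c); pts.append(k)
for swap in (1,-1):
    f=lambda a:(np.array(pts)-(a[:2]+(loc*[1,swap])@R.from_euler('z',a[2]).as_matrix()[:2,:2].T)).ravel()
    s=least_squares(f,[.5,.38,1.3]); print(swap,s.x.round(4),np.degrees(s.x[2]).round(1),(s.fun*1000).round(1))
    if swap==1:
        for l in loc: print((s.x[:2]+R.from_euler('z',s.x[2]).as_matrix()[:2,:2]@l).round(4))
E
```

```text
tall None
slimb None
slima (array([ 0.4468, -0.0351]), array([259., 200.], dtype=float32), np.float32(1.1))
white (array([ 0.4362, -0.16  ]), array([305.7, 205.2], dtype=float32), np.float32(1.03))
L [0.5148 0.4389] (array([0.5137, 0.4378]), array([ 84.8, 173.2], dtype=float32), np.float32(0.95))
s1 [0.5532 0.3712] (array([0.5552, 0.3752]), array([108.7, 158.5], dtype=float32), np.float32(1.07))
s2 [0.4479 0.3986] (array([0.45  , 0.3998]), array([ 97.8, 196.8], dtype=float32), np.float32(0.96))
M [0.4868 0.3328] (array([0.4839, 0.3321]), array([123.5, 184.8], dtype=float32), np.float32(0.96))
knob [0.5005 0.3855] (array([0.5035, 0.3841]), array([104.7, 177.3], dtype=float32), np.float32(1.04))
1 [0.5006 0.3854 1.0355] 59.3 [ -13.9    6.2   99.9  -42.2 -100.    41.2   14.2   -5.3   -0.2    0.1]
[0.5287 0.4327]
[0.4533 0.4135]
[0.5479 0.3574]
[0.4726 0.3381]
[0.5006 0.3854]
-1 [0.5006 0.3854 1.3148] 75.3 [ 0.2  0.3 -0.6 -0.3  0.5 -0.7  0.1  0.6 -0.2  0.1]
```

```bash
cat >> h.py <<'E'
from itertools import pairwise
def go(*wp):
    """wp: (x,y,z,yaw_deg of tool y); prints turn+shift in tool axes from the present pose, and rows needed"""
    s=ctrl.get_state(); r=R.from_quat(s['tcp_rot']); P=np.array(s['eef_pos'])
    for x,y,z,a in wp:
        a=np.radians(a); Y=np.array([np.cos(a),np.sin(a),0]); Z=np.array([0,0,-1.]); T=R.from_matrix(np.c_[np.cross(Y,Z),Y,Z])
        print((r.inv()*T).as_rotvec(degrees=True).round(1), (r.inv().apply(np.array([x,y,z])-P)*1000).round(1))
E
python3 - <<'E'
from h import *
p=cam('top')
for n,u,v,z in [('tall',248,207,.121),('b',360,203,.106),('a',451,204.5,.1),('w',553,206.5,.085)]:
    print(n,ray(p,50+u/2.16-.27,110+v/2.16-.27,z).round(4))
c=p['color'].astype(int)
for n,m,z,(u,v) in [('w',c.min(2)>150,.085,(305,205)),('a',(c[...,1]-c[...,0]>25),.1,(259,204))]:
    k=np.zeros(m.shape,bool); k[v-22:v+22,u-20:u+20]=1; vv,uu=np.nonzero(m&k); print(n,len(uu),(np.ptp(uu),np.ptp(vv)),ray(p,(uu.min()+uu.max())/2,(vv.min()+vv.max())/2,z).round(4))
go((.424,.199,.2,64))
E
```

```text
tall [0.4268 0.2076 0.121 ]
b [0.4347 0.0759 0.106 ]
a [ 0.4352 -0.0341  0.1   ]
w [ 0.4358 -0.1603  0.085 ]
w 413 (np.int64(23), np.int64(22)) [ 0.4367 -0.1596  0.085 ]
a 153 (np.int64(15), np.int64(15)) [ 0.435 -0.034  0.1  ]
[ 0.  -0.   0.3] [-296.1 -312.    53.3]
```

Units first: shifts go in shares of 800 mm and turns go in shares of 180 degrees. So -304 mm / 800 = -0.38, -296 mm / 800 = -0.37.

Emit:
{"fn": "send_rows", "kwargs": {
  "rows": "0 0 0 -0.185 -0.19 0.0325 1;0 0 0 -0.37 -0.38 0.0663 1;0 0 0 -0.37 -0.38 0.0663 1;0 0 0 -0.37 -0.38 0.0663 1;0 0 0 -0.37 -0.38 0.0663 1;0 0 0 -0.37 -0.38 0.0663 1;0 0 0 -0.37 -0.38 0.0663 1;0 0 0 -0.37 -0.38 0.0663 1",
  "grip_force": 30
}}

```text
time: 1.8
eef_pos: [0.4281, 0.2034, 0.2001]
tcp_rot: [0.225, 0.974, -0.0, -0.0]
contact_force: [-0.2, 1.6, 0.2]
opening: 1.003
finger_force: 0.0
```

```bash
python3 - <<'E'
from h import *
s=st(); p=cam('wrist','w1'); find(p,['tall_jar'])
for d in [(.427,.206,.121),(.427,.206,0)]: print(px(p,d).round(1))
E
```

```text
1.8 [0.4281 0.2034 0.2001] [ 2.248e-01  9.744e-01 -3.000e-04 -1.000e-04] [ 0.229 -0.115  2.107 -0.     1.15  -0.888] 1.0028661079523602 [-0.2  1.6  0.2]
tall_jar 0.62 [0.421 0.211 0.118] [267. 198.]
[263.8 209.5]
[262.6 168. ]
```

View pics/w1.png

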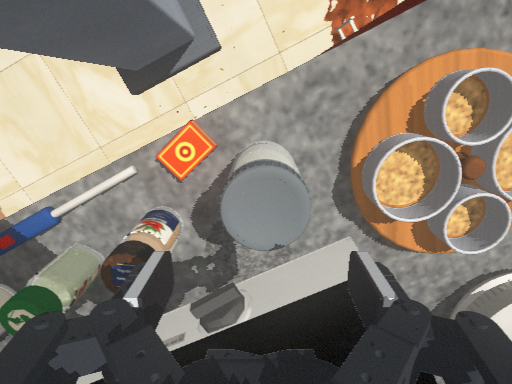

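```bash
python3 - <<'E'
from h import *
s=ctrl.get_state(); p=cam('wrist'); X=ray(p,266.5,206,.121); print(X.round(4)); 
go((X[0],X[1],.098,63.9))
E
```

```text
[0.4252 0.2114 0.121 ]
[0.  0.  0.4] [  4.1   3.2 102.6]
```

Emit:
{"fn": "send_rows", "kwargs": {
  "rows": "0 0 0 0.0038 0.0025 0.0625 1;0 0 0 0.0038 0.0025 0.125 1;0 0 0 0.0038 0.0025 0.1275 1;0 0 0 0.0038 0.0025 0.1275 1;0 0 0 0.0038 0.0025 0.1275 -1;0 0 0 0.0038 0.0025 0.1275 -1;0 0 0 0.0038 0.0025 0.1275 -1;0 0 0 0.0038 0.0025 0.1275 -1",
  "grip_force": 35
}}

```text
time: 2.95
eef_pos: [0.4272, 0.2094, 0.1012]
tcp_rot: [0.222, 0.975, 0.0, 0.002]
contact_force: [-1.3, -2.4, 5.4]
opening: 0.734
finger_force: 36.6
```

In the tool's units: -100 mm / 800 = -0.125, -50 mm / 800 = -0.0625.

Emit:
{"fn": "send_rows", "kwargs": {
  "rows": "0 0 0 0 0 0 -1;0 0 0 0 0 0 -1;0 0 0 0 0 -0.0625 -1;0 0 0 0 0 -0.125 -1;0 0 0 0 0 -0.125 -1;0 0 0 0 0 -0.125 -1;0 0 0 0 0 -0.125 -1"
}}

```text
time: 3.82
eef_pos: [0.4242, 0.209, 0.1963]
tcp_rot: [0.222, 0.975, -0.001, -0.002]
contact_force: [-0.3, -0.3, -3.2]
opening: 0.738
finger_force: 39.3
```

```bash
python3 - <<'E'
from h import *
s=st(); p=cam('wrist','w2'); t=cam('top'); find(t,['tall_jar']); find(p,['tall_jar'])
a=np.array(p['color']); b=t['color'][130:250,80:220]; b=cv2.resize(b,None,fx=3.2,fy=3.2,interpolation=cv2.INTER_CUBIC)
cv2.imwrite('pics/c2.png',np.vstack([np.hstack([cv2.resize(a,(512,384))[:, :340],b])])[:,:,::-1])
go((.5146,.4386,.2,-14.7),(.5146,.4386,.121,-14.7))
E
```

```text
3.825 [0.4242 0.209  0.1963] [ 2.221e-01  9.750e-01 -9.000e-04 -1.800e-03] [ 0.243 -0.111  2.111  0.     1.146 -0.88 ] 0.7384004431702722 [-0.3 -0.3 -3.2]
tall_jar 0.38 [0.432 0.175 0.161] [175. 203.]
tall_jar 0.62 [0.411 0.216 0.214] [263. 270.]
tall_jar 0.48 [0.48  0.366 0.018] [429. 158.]
[-0.1 -0.  79. ] [ 18.6 245.6  -3.2]
[-0.1 -0.  79. ] [ 18.4 245.7  75.8]
```

View pics/c2.png

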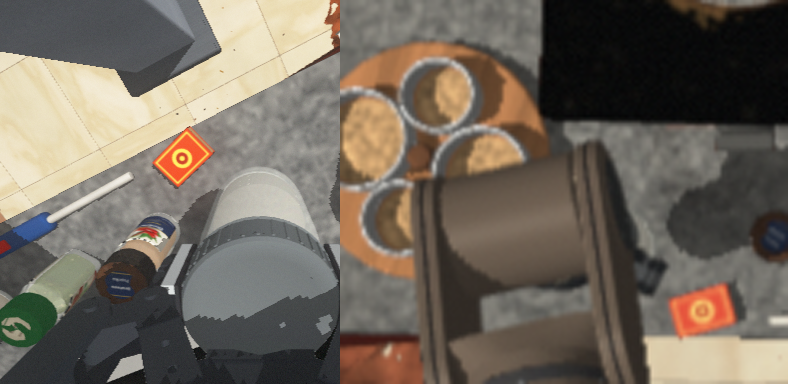

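In the tool's units: 246 mm / 800 = 0.3075, 216 mm / 800 = 0.27, 79 degrees / 180 = 0.4389.

Emit:
{"fn": "send_rows", "kwargs": {
  "rows": "0 0 0.0556 0.0025 0.0388 -0.0038 -1;0 0 0.1111 0.0063 0.0775 -0.0038 -1;0 0 0.1667 0.0088 0.1163 -0.0038 -1;0 0 0.2222 0.0113 0.1538 -0.0038 -1;0 0 0.2778 0.015 0.1925 -0.0038 -1;0 0 0.3333 0.0175 0.2313 -0.0038 -1;0 0 0.3889 0.02 0.27 -0.0038 -1;0 0 0.4389 0.0238 0.3075 -0.0038 -1"
}}

```text
time: 5.03
eef_pos: [0.5152, 0.4402, 0.2001]
tcp_rot: [0.793, 0.609, -0.001, -0.0]
contact_force: [0.4, -0.8, -2.5]
opening: 0.738
finger_force: 39.5
```

Emit:
{"fn": "send_rows", "kwargs": {
  "rows": "0 0 0 0 0 0 -1;0 0 0 0 0 0 -1"
}}

```text
time: 5.28
eef_pos: [0.5145, 0.4388, 0.2003]
tcp_rot: [0.791, 0.612, -0.001, 0.0]
contact_force: [-0.1, -0.2, -2.9]
opening: 0.736
finger_force: 39.4
```

```bash
python3 - <<'E'
from h import *
p=cam('wrist','w3'); s=st()
r=R.from_quat(s['tcp_rot']); P=np.array(s['eef_pos'])
im=p['color'].copy()
for dx,col in [(-.006,(255,0,0)),(0,(0,255,0)),(.006,(0,0,255))]:
    for t in np.linspace(0,2*np.pi,120):
        q=px(p,P+r.apply([dx+.032*np.cos(t),.032*np.sin(t),-.021])); 
        if 0<=q[0]<512 and 0<=q[1]<384: cv2.circle(im,tuple(int(v) for v in q.round()),0,col,-1)
for x,y in [(.5146,.4386)]:
    for t in np.linspace(0,2*np.pi,120):
        q=px(p,[x+.042*np.cos(t),y+.042*np.sin(t),.052]); cv2.circle(im,tuple(int(v) for v in q.round()),0,(255,0,255),-1)
cv2.imwrite('pics/w3.png',cv2.resize(im,(780,585))[:,:,::-1])
go((.5146,.4386,.121,-14.7))
E
```

```text
5.325 [0.5146 0.4386 0.2005] [ 0.7913  0.6114 -0.001   0.    ] [ 0.556  0.333  1.617 -0.     1.193  0.811] 0.7351478476171466 [-0.2 -0.5 -2.6]
[-0.1  0.1  0.1] [ 0.2  0.1 79.5]
```

View pics/w3.png

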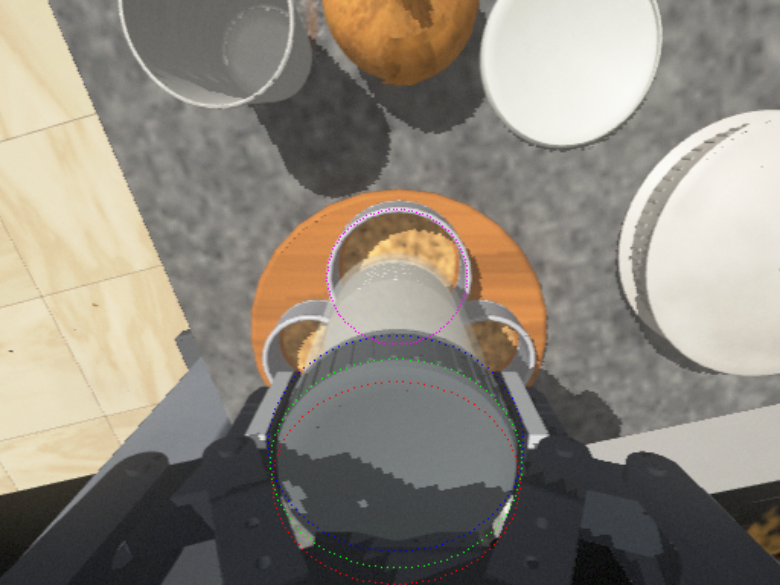

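In the tool's units: 79 mm / 800 = 0.0988, 76 mm / 800 = 0.095.

Emit:
{"fn": "send_rows", "kwargs": {
  "rows": "0 0 0 -0.0025 0 0.025 -1;0 0 0 -0.0025 0 0.05 -1;0 0 0 -0.0025 0 0.075 -1;0 0 0 -0.0025 0 0.09 -1;0 0 0 -0.0025 0 0.095 -1;0 0 0 -0.0025 0 0.0988 -1;0 0 0 -0.0025 0 0.0988 -1;0 0 0 -0.0025 0 0.0988 -1"
}}

```text
time: 6.32
eef_pos: [0.5151, 0.4378, 0.1235]
tcp_rot: [0.791, 0.611, 0.001, 0.0]
contact_force: [-0.3, 0.2, 0.1]
opening: 0.739
finger_force: 39.5
```

In the tool's units: -90 mm / 800 = -0.1125, -45 mm / 800 = -0.0563.

Emit:
{"fn": "send_rows", "kwargs": {
  "rows": "0 0 0 0 0 0.0013 -1;0 0 0 0 0 0.0013 -1;0 0 0 0 0 0.0013 0.8;0 0 0 0 0 0.0013 0.9;0 0 0 0 0 0.0013 0.9;0 0 0 0 0 -0.0563 0.9;0 0 0 0 0 -0.1125 0.9;0 0 0 0 0 -0.1125 0.9"
}}

```text
time: 7.32
eef_pos: [0.5168, 0.4388, 0.2183]
tcp_rot: [0.792, 0.611, 0.005, 0.001]
contact_force: [0.0, -1.0, -0.7]
opening: 0.95
finger_force: 0.0
```

```bash
python3 - <<'E'
from h import *
p=cam('wrist'); s=st(); find(p,['tall_jar','turntable'])
im=p['color'].copy()
for h,rad in [(.143,.0313),(.052,.042)]:
  for t in np.linspace(0,2*np.pi,120):
    q=px(p,[.5146+rad*np.cos(t),.4386+rad*np.sin(t),h]); cv2.circle(im,tuple(int(v) for v in q.round()),0,(255,0,255),-1)
cv2.imwrite('pics/w4.png',cv2.resize(im[:,60:],None,fx=1.5,fy=1.5)[:,:,::-1])
go((.50,.36,.23,0),(.436,.12,.2,60),(.436,.0775,.2,75.3))
E
```

```text
7.375 [0.5156 0.438  0.2151] [7.915e-01 6.111e-01 2.600e-03 3.000e-04] [ 0.555  0.318  1.609 -0.     1.21   0.81 ] 0.9545948232112286 [-0.1  0.4  0.9]
tall_jar 0.86 [0.519 0.444 0.139] [260. 205.]
turntable 0.73 [0.502 0.385 0.024] [258. 221.]
[ -0.1   0.1 -14.7] [-78.    6.  -18.8]
[ -0.1   0.  -74.7] [-326.4    4.8   11.5]
[ -0.1   0.  -90. ] [-367.5   15.6   11.6]
```

View pics/w4.png

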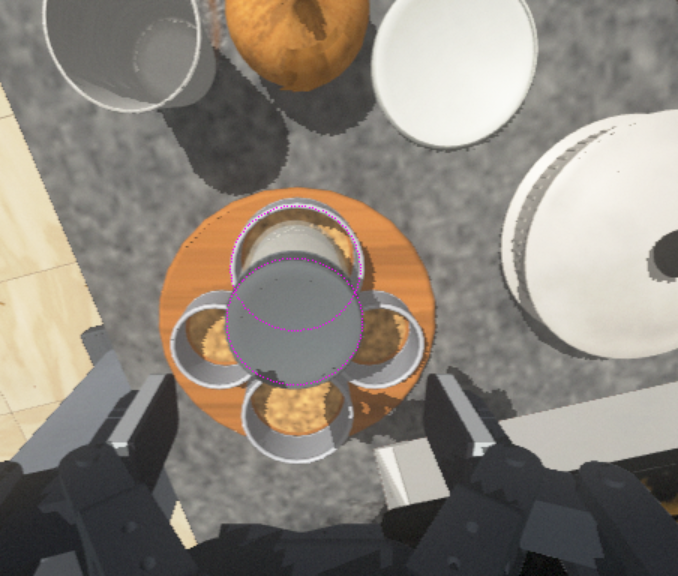

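In the tool's units: -345 mm / 800 = -0.4313, -310 mm / 800 = -0.3875, -84 degrees / 180 = -0.4667.

Emit:
{"fn": "send_rows", "kwargs": {
  "rows": "0 0 -0.0583 -0.0563 0.0025 0.0025 0.9;0 0 -0.1167 -0.1125 0.005 0.005 0.9;0 0 -0.175 -0.1688 0.0075 0.0075 0.9;0 0 -0.2333 -0.225 0.01 0.01 0.9;0 0 -0.2917 -0.2813 0.0125 0.0125 0.9;0 0 -0.35 -0.3375 0.015 0.015 0.9;0 0 -0.4083 -0.3875 0.0163 0.015 0.9;0 0 -0.4667 -0.4313 0.0188 0.015 0.9"
}}

```text
time: 8.48
eef_pos: [0.44, 0.0985, 0.1982]
tcp_rot: [0.176, 0.984, -0.0, -0.002]
contact_force: [0.3, -0.6, 0.3]
opening: 0.949
finger_force: 0.0
```

```bash
python3 - <<'E'
from h import *
p=cam('wrist'); st(); find(p,['slim_jar_b'])
go((.436,.0765,.2,75.3),(.436,.0765,.09,75.3))
E
```

```text
8.525 [0.4395 0.096  0.198 ] [ 0.174   0.9847 -0.0018 -0.0022] [-0.01  -0.17   2.16  -0.003  1.157 -1.229] 0.9507678028573472 [ 0.4 -0.5 -0.8]
slim_jar_b 0.87 [0.425 0.084 0.106] [236. 194.]
slim_jar_b 0.65 [ 0.43  -0.024  0.086] [120. 235.]
[-0.1 -0.2 -6. ] [ -3.7 -21.2  -1.8]
[-0.1 -0.2 -6. ] [ -4.1 -21.  108.2]
```

In the tool's units: 106 mm / 800 = 0.1325, 70 mm / 800 = 0.0875, -6 degrees / 180 = -0.0333.

Emit:
{"fn": "send_rows", "kwargs": {
  "rows": "0 0 -0.0333 -0.005 -0.025 0 0.9;0 0 -0.0333 -0.005 -0.025 0.0375 0.9;0 0 -0.0333 -0.005 -0.025 0.0875 0.9;0 0 -0.0333 -0.005 -0.025 0.1325 0.9;0 0 -0.0333 -0.005 -0.025 0.1325 0.9;0 0 -0.0333 -0.005 -0.025 0.1325 -1;0 0 -0.0333 -0.005 -0.025 0.1325 -1;0 0 -0.0333 -0.005 -0.025 0.1325 -1"
}}

```text
time: 9.57
eef_pos: [0.4398, 0.0796, 0.0962]
tcp_rot: [0.128, 0.992, 0.0, 0.002]
contact_force: [-0.4, 0.2, 4.7]
opening: 0.504
finger_force: 34.8
```

In the tool's units: -120 mm / 800 = -0.15, -90 mm / 800 = -0.1125.

Emit:
{"fn": "send_rows", "kwargs": {
  "rows": "0 0 0 0 0 0 -1;0 0 0 0 0 0 -1;0 0 0 0 0 0 -1;0 0 0 0 0 0 -1;0 0 0 0 0 -0.05 -1;0 0 0 0 0 -0.1125 -1;0 0 0 0 0 -0.15 -1;0 0 0 0 0 -0.15 -1"
}}

```text
time: 10.58
eef_pos: [0.4398, 0.0797, 0.217]
tcp_rot: [0.128, 0.992, 0.0, 0.003]
contact_force: [0.2, 0.2, -1.3]
opening: 0.502
finger_force: 35.6
```

```bash
cat >> h.py <<'E'
def held(name,rad,zt,rings):
    """overlay of cap top circle (tool x offset -6,0,6 red/green/blue) and rings, cropped"""
    p=cam('wrist'); s=st(); r=R.from_quat(s['tcp_rot']); P=np.array(s['eef_pos']); im=cv2.resize(p['color'],None,fx=1.5,fy=1.5,interpolation=cv2.INTER_CUBIC)
    def dot(X,col):
        q=px(p,X)*1.5
        if (q>0).all() and (q<760).all(): cv2.circle(im,tuple(int(v) for v in q.round()),0,col,-1)
    for t in np.linspace(0,2*np.pi,150):
        c=np.array([np.cos(t),np.sin(t)])
        for dx,col in [(-.006,(255,0,0)),(0,(0,255,0)),(.006,(0,0,255))]: dot(P+r.apply([dx+rad*c[0],rad*c[1],-zt]),col)
        for x,y,R_,z in rings: dot([x+R_*c[0],y+R_*c[1],z],(255,0,255))
    cv2.imwrite(f'pics/{name}.png',im[:,:,::-1])
E
python3 - <<'E'
from h import *
st(); go((.47,.23,.22,75.3),(.5538,.3714,.22,75.3),(.5538,.3714,.112,75.3))
E
```

```text
10.575 [0.4398 0.0797 0.217 ] [1.276e-01 9.918e-01 4.000e-04 3.200e-03] [-0.049 -0.207  2.154  0.     1.188 -1.363] 0.5024878724142341 [ 0.2  0.2 -1.3]
[0.1 0.4 0. ] [  8.8 153.   -2.9]
[0.1 0.4 0. ] [-36.4 311.1  -2.3]
[0.1 0.4 0. ] [-35.7 310.9 105.7]
```

Emit:
{"fn": "send_rows", "kwargs": {
  "rows": "0 0 0 0.01 0.0625 -0.0038 -1;0 0 0 0.02 0.125 -0.0038 -1;0 0 0 0.03 0.1875 -0.0038 -1;0 0 0 0.0388 0.25 -0.0038 -1;0 0 0 0.01 0.3 -0.0038 -1;0 0 0 -0.0188 0.3475 -0.0038 -1;0 0 0 -0.045 0.3888 -0.0038 -1;0 0 0 -0.045 0.3888 -0.0038 -1"
}}

```text
time: 11.58
eef_pos: [0.5519, 0.3721, 0.2132]
tcp_rot: [0.127, 0.992, -0.001, -0.002]
contact_force: [0.3, -0.3, -1.4]
opening: 0.497
finger_force: 35.8
```

Emit:
{"fn": "send_rows", "kwargs": {
  "rows": "0 0 0 0 0 0 -1;0 0 0 0 0 0 -1"
}}

```text
time: 11.82
eef_pos: [0.5509, 0.3707, 0.2164]
tcp_rot: [0.128, 0.992, -0.0, -0.001]
contact_force: [0.5, 0.1, -0.9]
opening: 0.495
finger_force: 35.7
```

```bash
python3 - <<'E'
from h import *
held('w5',.0215,.01,[(.5538,.3714,.0305,.052)])
go((.5538,.3714,.118,75.3))
E
```

```text
11.875 [0.5511 0.3708 0.2169] [ 1.278e-01  9.918e-01 -3.000e-04 -4.000e-04] [ 0.44   0.293  1.637 -0.     1.213 -0.875] 0.49682260328156447 [-0.3 -0.7 -0.7]
[-0. -0.  0.] [-2.5  1.4 98.9]
```

View pics/w5.png

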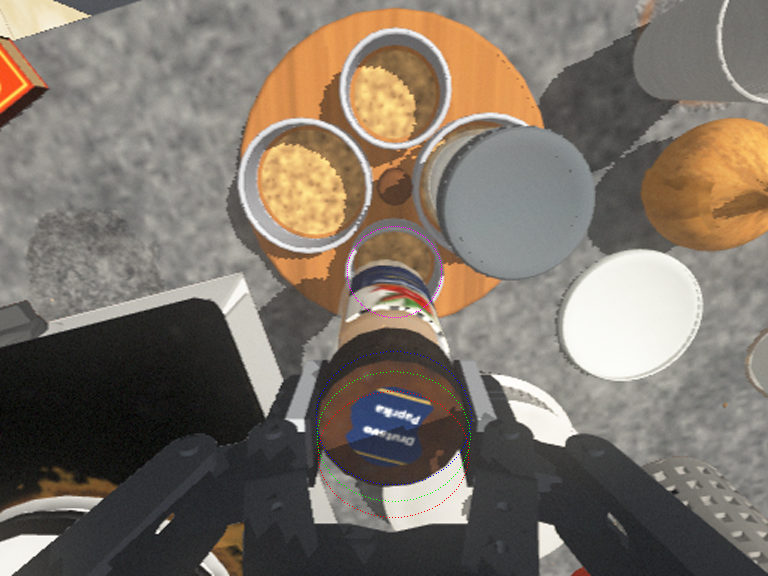

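In the tool's units: 98 mm / 800 = 0.1225, 96 mm / 800 = 0.12.

Emit:
{"fn": "send_rows", "kwargs": {
  "rows": "0 0 0 -0.01 0.0013 0.0313 -1;0 0 0 -0.01 0.0013 0.0625 -1;0 0 0 -0.01 0.0013 0.0875 -1;0 0 0 -0.01 0.0013 0.1063 -1;0 0 0 -0.01 0.0013 0.115 -1;0 0 0 -0.01 0.0013 0.12 -1;0 0 0 -0.01 0.0013 0.1225 -1;0 0 0 -0.01 0.0013 0.1225 -1"
}}

```text
time: 12.88
eef_pos: [0.5602, 0.3706, 0.1198]
tcp_rot: [0.128, 0.992, 0.0, 0.0]
contact_force: [-0.2, -0.2, 0.1]
opening: 0.493
finger_force: 35.8
```

Emit:
{"fn": "send_rows", "kwargs": {
  "rows": "0 0 0 0 0 0 -1;0 0 0 0 0 0 -1"
}}

```text
time: 13.12
eef_pos: [0.5601, 0.3705, 0.1197]
tcp_rot: [0.128, 0.992, 0.0, 0.0]
contact_force: [0.1, 0.2, -1.2]
opening: 0.493
finger_force: 35.8
```

In the tool's units: 2 mm / 800 = 0.0025, 1 mm / 800 = 0.0013.

Emit:
{"fn": "send_rows", "kwargs": {
  "rows": "0 0 0 0 0 0.0013 -1;0 0 0 0 0 0.0013 -1;0 0 0 0 0 0.0025 -1;0 0 0 0 0 0.0025 -1"
}}

```text
time: 13.62
eef_pos: [0.5603, 0.3704, 0.1183]
tcp_rot: [0.128, 0.992, 0.0, 0.0]
contact_force: [-0.9, -1.6, 3.9]
opening: 0.495
finger_force: 36.3
```

In the tool's units: -90 mm / 800 = -0.1125, -40 mm / 800 = -0.05.

Emit:
{"fn": "send_rows", "kwargs": {
  "rows": "0 0 0 0 0 0 0.3;0 0 0 0 0 0 0.3;0 0 0 0 0 0 0.3;0 0 0 0 0 0 0.3;0 0 0 0 0 -0.05 0.3;0 0 0 0 0 -0.1125 0.3;0 0 0 0 0 -0.1125 0.3;0 0 0 0 0 -0.1125 0.3"
}}

```text
time: 14.62
eef_pos: [0.5596, 0.3703, 0.207]
tcp_rot: [0.128, 0.992, -0.0, -0.0]
contact_force: [0.1, 0.7, -0.7]
opening: 0.647
finger_force: 0.0
```

```bash
python3 - <<'E'
from h import *
held('w6',.0215,-.5,[(.5538,.3714,.0305,.052),(.5538,.3714,.0215,.128),(.5146,.4386,.0313,.143),(.4474,.3994,.0305,.052)])
go((.44,.20,.21,75.3),(.436,-.034,.2,75.3))
E
```

```text
14.675 [0.5591 0.37   0.2057] [ 1.276e-01  9.918e-01 -7.000e-04 -1.100e-03] [ 0.434  0.317  1.628  0.     1.2   -0.881] 0.6507194464797721 [-0.2  0.3 -0.1]
[-0.1 -0.1  0. ] [  72.2 -194.7   -3.8]
[-0.1 -0.1  0. ] [  16.9 -422.     6.5]
```

View pics/w6.png

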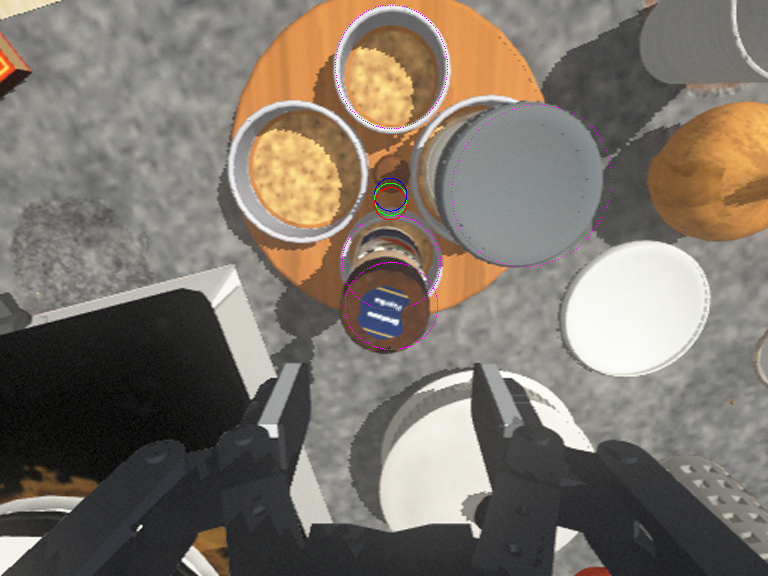

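In the tool's units: -421 mm / 800 = -0.5263, -400 mm / 800 = -0.5.

Emit:
{"fn": "send_rows", "kwargs": {
  "rows": "0 0 0 0.03 -0.0625 0 0.6;0 0 0 0.06 -0.1313 0 0.6;0 0 0 0.0875 -0.2063 0 0.6;0 0 0 0.0875 -0.2813 0 0.6;0 0 0 0.0625 -0.3563 0 0.6;0 0 0 0.0413 -0.4313 0.005 0.6;0 0 0 0.025 -0.5 0.0075 0.6;0 0 0 0.0213 -0.5263 0.0075 0.6"
}}

```text
time: 15.68
eef_pos: [0.4355, -0.0349, 0.1993]
tcp_rot: [0.129, 0.992, 0.0, -0.002]
contact_force: [-0.3, -0.4, -0.7]
opening: 0.801
finger_force: 0.0
```

Emit:
{"fn": "send_rows", "kwargs": {
  "rows": "0 0 0 0 0 0 0.6;0 0 0 0 0 0 0.6"
}}

```text
time: 15.92
eef_pos: [0.4363, -0.0318, 0.2003]
tcp_rot: [0.127, 0.992, 0.0, -0.001]
contact_force: [-0.5, -1.2, -0.4]
opening: 0.8
finger_force: 0.0
```

```bash
python3 - <<'E'
from h import *
p=cam('wrist'); st(); find(p,['slim_jar_a'])
c=p['color'].astype(int); m=((c[...,1]-c[...,0]>35)&(c[...,1]-c[...,2]>10)).astype('uint8')
n,l,S,C=cv2.connectedComponentsWithStats(m); i=1+S[1:,4].argmax(); print(S[i],C[i],ray(p,S[i][0]+S[i][2]/2-.5,S[i][1]+S[i][3]/2-.5,.1).round(4))
go((.435,-.034,.088,75.3))
E
```

```text
15.975 [ 0.4365 -0.0316  0.2005] [ 1.270e-01  9.919e-01  3.000e-04 -8.000e-04] [-0.305 -0.207  2.186  0.     1.165 -1.621] 0.8008781361675837 [-1.3  1.2 -0.7]
slim_jar_a 0.56 [ 0.426 -0.034  0.097] [255. 189.]
[ 229  169   56   60 1989] [257.91050779 198.1503268 ] [ 0.4324 -0.0344  0.1   ]
[ 0.  -0.1  0.1] [  0.9  -2.9 112.8]
```

In the tool's units: 110 mm / 800 = 0.1375, 108 mm / 800 = 0.135.

Emit:
{"fn": "send_rows", "kwargs": {
  "rows": "0 0 0 0.0025 -0.0038 0.05 0.6;0 0 0 0.0025 -0.0038 0.1 0.6;0 0 0 0.0025 -0.0038 0.135 0.6;0 0 0 0.0025 -0.0038 0.1375 0.6;0 0 0 0.0025 -0.0038 0.1375 0.6;0 0 0 0.0025 -0.0038 0.1375 -1;0 0 0 0.0025 -0.0038 0.1375 -1;0 0 0 0.0025 -0.0038 0.1375 -1"
}}

```text
time: 17.02
eef_pos: [0.4358, -0.035, 0.0933]
tcp_rot: [0.128, 0.992, 0.0, 0.002]
contact_force: [-0.4, 1.7, 5.9]
opening: 0.523
finger_force: 34.5
```

Emit:
{"fn": "send_rows", "kwargs": {
  "rows": "0 0 0 0 0 0 -1;0 0 0 0 0 0 -1;0 0 0 0 0 0 -1;0 0 0 0 0 0 -1"
}}

```text
time: 17.52
eef_pos: [0.4359, -0.0351, 0.0933]
tcp_rot: [0.128, 0.992, 0.0, 0.002]
contact_force: [-0.2, 2.2, 6.9]
opening: 0.519
finger_force: 34.5
```

In the tool's units: -125 mm / 800 = -0.1563, -90 mm / 800 = -0.1125.

Emit:
{"fn": "send_rows", "kwargs": {
  "rows": "0 0 0 0 0 -0.05 -1;0 0 0 0 0 -0.1125 -1;0 0 0 0 0 -0.1563 -1;0 0 0 0 0 -0.1563 -1;0 0 0 0 0 -0.1563 -1"
}}

```text
time: 18.15
eef_pos: [0.4334, -0.0348, 0.215]
tcp_rot: [0.128, 0.992, 0.0, -0.001]
contact_force: [0.9, -0.1, -1.2]
opening: 0.517
finger_force: 34.3
```

```bash
python3 - <<'E'
from h import *
st(); go((.4474,.3994,.21,75.3))
E
```

```text
18.15 [ 0.4334 -0.0348  0.215 ] [ 1.276e-01  9.918e-01  1.000e-04 -1.000e-03] [-0.314 -0.232  2.178 -0.     1.197 -1.629] 0.5171864822971405 [ 0.9 -0.1 -1.2]
[-0.  -0.1  0. ] [ 96.3 423.6   5.2]
```

In the tool's units: 424 mm / 800 = 0.53, 384 mm / 800 = 0.48.

Emit:
{"fn": "send_rows", "kwargs": {
  "rows": "0 0 0 0.015 0.0625 0.0025 -1;0 0 0 0.03 0.1325 0.0025 -1;0 0 0 0.045 0.2025 0.0025 -1;0 0 0 0.06 0.2725 0.0025 -1;0 0 0 0.075 0.3425 0.0025 -1;0 0 0 0.0925 0.4125 0.0025 -1;0 0 0 0.1075 0.48 0.0025 -1;0 0 0 0.12 0.53 0.0025 -1"
}}

```text
time: 19.15
eef_pos: [0.4472, 0.401, 0.211]
tcp_rot: [0.127, 0.992, -0.002, -0.002]
contact_force: [1.5, 0.0, -0.6]
opening: 0.52
finger_force: 34.4
```

Emit:
{"fn": "send_rows", "kwargs": {
  "rows": "0 0 0 0 0 0 -1;0 0 0 0 0 0 -1;0 0 0 0 0 0 -1"
}}

```text
time: 19.52
eef_pos: [0.4484, 0.3981, 0.2133]
tcp_rot: [0.128, 0.992, -0.001, -0.001]
contact_force: [0.1, -0.3, 0.2]
opening: 0.518
finger_force: 34.4
```

```bash
python3 - <<'E'
from h import *
held('w7',.0215,.007,[(.4474,.3994,.0305,.052)])
go((.4474,.3994,.1155,75.3))
E
```

```text
19.575 [0.4487 0.3982 0.2138] [ 1.283e-01  9.917e-01 -4.000e-04 -4.000e-04] [ 0.557  0.158  1.802 -0.     1.182 -0.756] 0.5176275650366332 [-0.1  0.3 -1.7]
[-0.1 -0.  -0. ] [ 1.4  0.9 98.3]
```

View pics/w7.png

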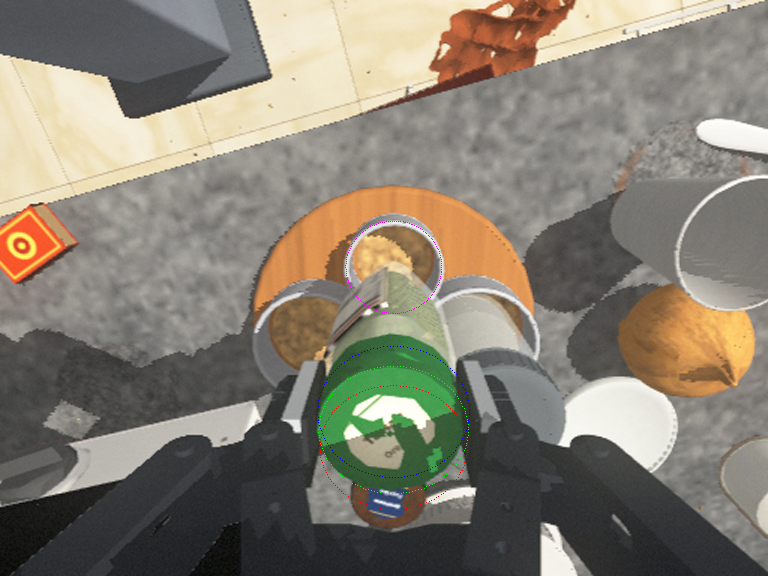

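Emit:
{"fn": "send_rows", "kwargs": {
  "rows": "0 0 0 0 0.0013 0.0313 -1;0 0 0 0 0.0013 0.0625 -1;0 0 0 0 0.0013 0.0875 -1;0 0 0 0 0.0013 0.1063 -1;0 0 0 0 0.0013 0.115 -1;0 0 0 0 0.0013 0.12 -1;0 0 0 0 0.0013 0.1213 -1;0 0 0 0 0.0013 0.1213 -1"
}}

```text
time: 20.58
eef_pos: [0.4492, 0.4008, 0.1179]
tcp_rot: [0.127, 0.992, 0.0, 0.0]
contact_force: [-0.3, -0.3, -0.9]
opening: 0.517
finger_force: 34.4
```

Emit:
{"fn": "send_rows", "kwargs": {
  "rows": "0 0 0 0 0 0 -1;0 0 0 0 0 0 -1"
}}

```text
time: 20.82
eef_pos: [0.449, 0.4006, 0.1177]
tcp_rot: [0.128, 0.992, 0.0, 0.0]
contact_force: [0.2, 1.2, -1.6]
opening: 0.519
finger_force: 34.4
```

In the tool's units: 2 mm / 800 = 0.0025, 1 mm / 800 = 0.0013.

Emit:
{"fn": "send_rows", "kwargs": {
  "rows": "0 0 0 0 0 0.0013 -1;0 0 0 0 0 0.0013 -1;0 0 0 0 0 0.0025 -1;0 0 0 0 0 0.0025 -1"
}}

```text
time: 21.32
eef_pos: [0.449, 0.4005, 0.1155]
tcp_rot: [0.128, 0.992, 0.0, 0.0]
contact_force: [0.4, 1.2, 0.1]
opening: 0.521
finger_force: 34.6
```

In the tool's units: -92 mm / 800 = -0.115, -45 mm / 800 = -0.0563.

Emit:
{"fn": "send_rows", "kwargs": {
  "rows": "0 0 0 0 0 0.0013 -1;0 0 0 0 0 0.0013 0.3;0 0 0 0 0 0.0013 0.3;0 0 0 0 0 0.0013 0.3;0 0 0 0 0 0.0013 0.3;0 0 0 0 0 -0.0563 0.3;0 0 0 0 0 -0.115 0.3;0 0 0 0 0 -0.115 0.3"
}}

```text
time: 22.32
eef_pos: [0.4513, 0.4021, 0.2131]
tcp_rot: [0.128, 0.992, 0.003, 0.004]
contact_force: [-0.0, 1.0, -0.1]
opening: 0.65
finger_force: 0.0
```

```bash
python3 - <<'E'
from h import *
t=cam('top'); find(t,['empty_jar','white_cap_jar','sugar_jar'])
held('w8',.0215,-.5,[(.5538,.3714,.0215,.128),(.5146,.4386,.0313,.143),(.4474,.3994,.0215,.122),(.4866,.3322,.039,.052)])
go((.436,-.10,.2,30),(.436,-.16,.2,30))
E
```

```text
empty_jar 0.7 [ 0.422 -0.262  0.086] [344. 211.]
white_cap_jar 0.85 [ 0.431 -0.154  0.083] [303. 207.]
sugar_jar 0.88 [ 0.426 -0.383  0.077] [388. 210.]
sugar_jar 0.62 [0.51  0.42  0.142] [ 80. 171.]
22.575 [0.448  0.3999 0.2053] [ 0.1276  0.9918 -0.0011 -0.0014] [ 0.56   0.169  1.806 -0.     1.17  -0.755] 0.6514163433719375 [-1.1 -0.9 -0.7]
[-0.2 -0.1 45.3] [-114.9 -486.6    6.3]
[-0.2 -0.1 45.3] [-130.1 -544.7    6.4]
```

View pics/w8.png

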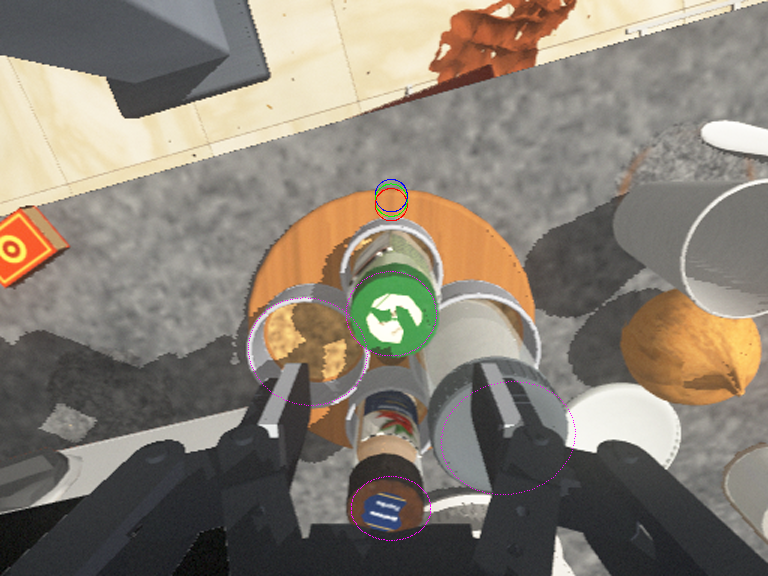

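In the tool's units: -452 mm / 800 = -0.565, -398 mm / 800 = -0.4975, 42 degrees / 180 = 0.2333.

Emit:
{"fn": "send_rows", "kwargs": {
  "rows": "0 0 0 -0.015 -0.065 0.0038 0.6;0 0 0.0333 -0.0313 -0.135 0.0075 0.8;0 0 0.0667 -0.0488 -0.2075 0.0075 1;0 0 0.1 -0.0663 -0.28 0.0075 1;0 0 0.1333 -0.0838 -0.3525 0.0075 1;0 0 0.1667 -0.1013 -0.425 0.0075 1;0 0 0.2 -0.1188 -0.4975 0.0075 1;0 0 0.2333 -0.135 -0.565 0.0075 1"
}}

```text
time: 23.58
eef_pos: [0.438, -0.0658, 0.2001]
tcp_rot: [0.476, 0.879, -0.0, -0.001]
contact_force: [0.7, -0.3, -0.3]
opening: 1.0
finger_force: 0.0
```

In the tool's units: -92 mm / 800 = -0.115, -68 mm / 800 = -0.085, 3 degrees / 180 = 0.0167.

Emit:
{"fn": "send_rows", "kwargs": {
  "rows": "0 0 0 0 -0.0538 0 1;0 0 0.0167 -0.0188 -0.085 0 1;0 0 0.0167 -0.0263 -0.115 0 1;0 0 0.0167 -0.0263 -0.115 0 1;0 0 0.0167 -0.0263 -0.115 0 1;0 0 0.0167 -0.0263 -0.115 0 1"
}}

```text
time: 24.32
eef_pos: [0.374, -0.1316, 0.201]
tcp_rot: [0.497, 0.868, 0.0, -0.0]
contact_force: [-0.3, 0.3, -0.4]
opening: 1.001
finger_force: 0.0
```

```bash
python3 - <<'E'
from h import *
s=st(); go((.436,-.16,.2,30))
p=cam('wrist'); find(p,['white_cap_jar'])
c=p['color'].astype(int)
im=cv2.resize(p['color'],None,fx=1.5,fy=1.5)
for t in np.linspace(0,2*np.pi,150):
  for z,r in[(.085,.0295)]:
    q=px(p,[.4362+r*np.cos(t),-.16+r*np.sin(t),z])*1.5
    cv2.circle(im,tuple(int(v) for v in q.round()),0,(255,0,255),-1)
cv2.imwrite('pics/w9.png',im[:,:,::-1])
E
```

```text
24.325 [ 0.374  -0.1316  0.201 ] [ 4.969e-01  8.678e-01  1.000e-04 -3.000e-04] [-0.596 -0.322  2.274  0.     1.19  -1.127] 1.0014104527948868 [-0.3  0.3 -0.4]
[-0.  -0.   0.4] [-55.9  39.1   1. ]
white_cap_jar 0.91 [ 0.43  -0.152  0.079] [304. 243.]
```

View pics/w9.png

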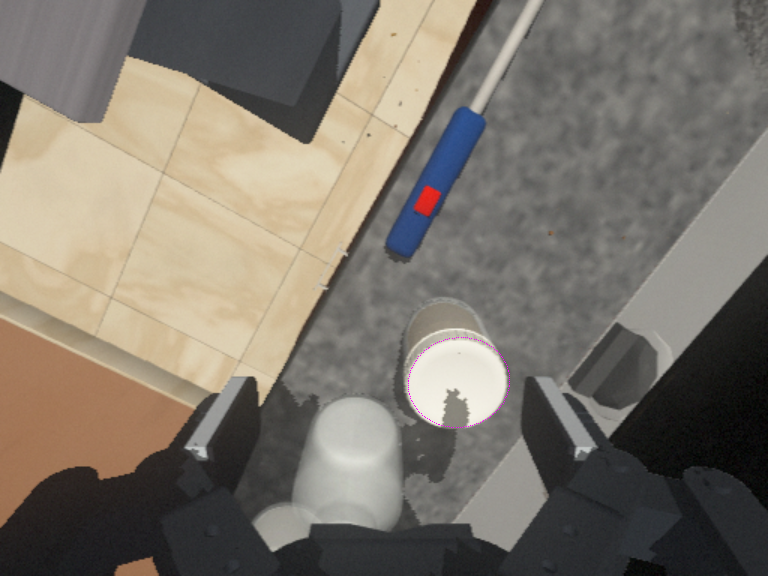

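In the tool's units: 80 mm / 800 = 0.1, -56 mm / 800 = -0.07.

Emit:
{"fn": "send_rows", "kwargs": {
  "rows": "0 0 0 -0.0375 0.025 0 1;0 0 0 -0.07 0.0488 0 1;0 0 0 -0.07 0.0488 0 1;0 0 0 -0.07 0.0488 0.05 1;0 0 0 -0.07 0.0488 0.1 1;0 0 0 -0.07 0.0488 0.1 1;0 0 0 -0.07 0.0488 0.1 1"
}}

```text
time: 25.3
eef_pos: [0.4361, -0.161, 0.1227]
tcp_rot: [0.497, 0.868, -0.0, 0.001]
contact_force: [0.3, 0.3, 0.4]
opening: 0.998
finger_force: 0.0
```

```bash
python3 - <<'E'
from h import *
s=st(); go((.436,-.1598,.07,30))
E
```

```text
25.3 [ 0.4361 -0.161   0.1227] [ 4.972e-01  8.676e-01 -0.000e+00  8.000e-04] [-0.572 -0.028  2.184 -0.     0.984 -1.102] 0.9977291706949982 [0.3 0.3 0.4]
[0.  0.1 0.4] [ 1.2  0.4 52.7]
```

In the tool's units: 50 mm / 800 = 0.0625, 25 mm / 800 = 0.0313.

Emit:
{"fn": "send_rows", "kwargs": {
  "rows": "0 0 0 0.0013 0 0.0313 1;0 0 0 0.0013 0 0.0625 1;0 0 0 0.0013 0 0.0625 1;0 0 0 0.0013 0 0.0625 -1;0 0 0 0.0013 0 0.0625 -1;0 0 0 0.0013 0 0.0625 -1;0 0 0 0.0013 0 0.0625 -1;0 0 0 0.0013 0 0.0625 -1"
}}

```text
time: 26.3
eef_pos: [0.4364, -0.161, 0.0737]
tcp_rot: [0.497, 0.868, -0.0, 0.002]
contact_force: [-2.6, -0.9, 6.3]
opening: 0.676
finger_force: 36.3
```

In the tool's units: -140 mm / 800 = -0.175, -80 mm / 800 = -0.1.

Emit:
{"fn": "send_rows", "kwargs": {
  "rows": "0 0 0 0 0 0 -1;0 0 0 0 0 0 -1;0 0 0 0 0 -0.0375 -1;0 0 0 0 0 -0.1 -1;0 0 0 0 0 -0.175 -1;0 0 0 0 0 -0.175 -1;0 0 0 0 0 -0.175 -1;0 0 0 0 0 -0.175 -1"
}}

```text
time: 27.3
eef_pos: [0.434, -0.1593, 0.2093]
tcp_rot: [0.497, 0.868, 0.0, -0.002]
contact_force: [0.3, 0.5, -1.3]
opening: 0.673
finger_force: 37.9
```

```bash
python3 - <<'E'
from h import *
s=st(); go((.436,.05,.21,10),(.4866,.3322,.21,-14.7))
E
```

```text
27.3 [ 0.434  -0.1593  0.2093] [ 4.974e-01  8.675e-01  1.000e-04 -2.000e-03] [-0.572 -0.153  2.123  0.     1.175 -1.101] 0.6731932873413032 [ 0.3  0.5 -1.3]
[-0.1 -0.2 20.3] [179.6 107.4  -0.3]
[-0.2 -0.2 45. ] [3.976e+02 2.937e+02 2.000e-01]
```

In the tool's units: 350 mm / 800 = 0.4375, 180 mm / 800 = 0.225, 45 degrees / 180 = 0.25.

Emit:
{"fn": "send_rows", "kwargs": {
  "rows": "0 0 0.0278 0.0525 0.0313 0 -1;0 0 0.0556 0.11 0.065 0 -1;0 0 0.0833 0.1675 0.1 0 -1;0 0 0.1111 0.225 0.1338 0 -1;0 0 0.1444 0.28 0.1813 0 -1;0 0 0.1778 0.335 0.2288 0 -1;0 0 0.2111 0.39 0.2763 0 -1;0 0 0.25 0.4375 0.3163 0 -1"
}}

```text
time: 28.3
eef_pos: [0.4758, 0.2717, 0.2091]
tcp_rot: [0.792, 0.61, -0.002, -0.001]
contact_force: [0.5, 0.1, -2.1]
opening: 0.672
finger_force: 37.9
```

Emit:
{"fn": "send_rows", "kwargs": {
  "rows": "0 0 0 0 0 0 -1;0 0 0 0 0 0 -1"
}}

```text
time: 28.55
eef_pos: [0.4757, 0.2694, 0.2094]
tcp_rot: [0.791, 0.612, -0.002, -0.0]
contact_force: [-1.2, -0.4, -1.5]
opening: 0.677
finger_force: 38.0
```

```bash
python3 - <<'E'
from h import *
s=st(); go((.4866,.3322,.21,-14.7))
E
```

```text
28.55 [0.4757 0.2694 0.2094] [ 7.912e-01  6.116e-01 -1.900e-03 -4.000e-04] [ 3.300e-01  4.700e-02  1.932e+00 -1.000e-03  1.167e+00  5.850e-01] 0.6768430894985719 [-1.2 -0.4 -1.5]
[-0.2  0.1  0.1] [63.5 -5.3 -0.8]
```

In the tool's units: 63 mm / 800 = 0.0788, 40 mm / 800 = 0.05.

Emit:
{"fn": "send_rows", "kwargs": {
  "rows": "0 0 0 0.05 -0.0038 0 -1;0 0 0 0.0788 -0.0063 0 -1;0 0 0 0.0788 -0.0063 0 -1;0 0 0 0.0788 -0.0063 0 -1"
}}

```text
time: 29.05
eef_pos: [0.4875, 0.3305, 0.2107]
tcp_rot: [0.792, 0.611, -0.001, 0.0]
contact_force: [-0.1, -0.8, -1.1]
opening: 0.671
finger_force: 38.0
```

```bash
python3 - <<'E'
from h import *
held('w10',.0285,.012,[(.4866,.3322,.039,.052),(.5146,.4386,.0313,.143)])
go((.4866,.3322,.0955,-14.7))
E
```

```text
29.1 [0.4876 0.3306 0.2109] [ 7.919e-01  6.106e-01 -6.000e-04  1.000e-04] [ 0.424  0.138  1.831 -0.     1.174  0.681] 0.6748340026800188 [ 0.4  0.5 -1. ]
[-0.   0.1 -0. ] [  1.4  -1.3 115.4]
```

View pics/w10.png

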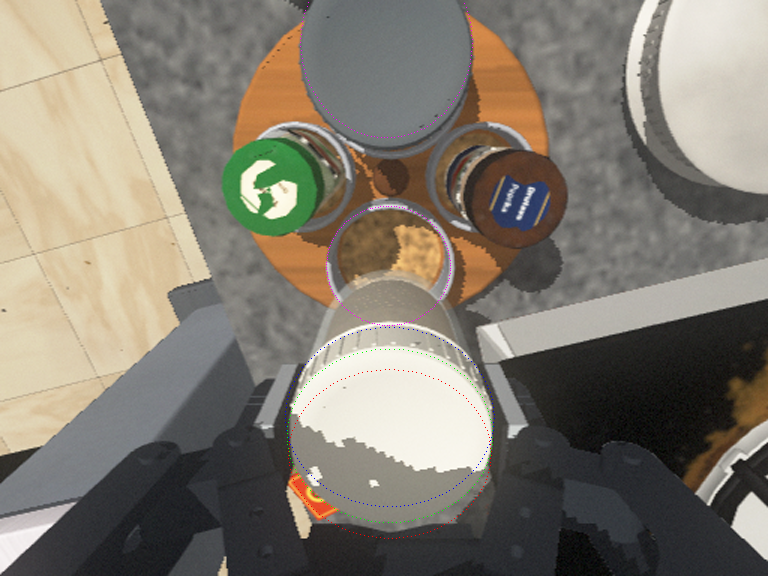

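In the tool's units: 113 mm / 800 = 0.1413, 111 mm / 800 = 0.1388.

Emit:
{"fn": "send_rows", "kwargs": {
  "rows": "0 0 0 0.0013 -0.0013 0.0375 -1;0 0 0 0.0013 -0.0013 0.075 -1;0 0 0 0.0013 -0.0013 0.1 -1;0 0 0 0.0013 -0.0013 0.1188 -1;0 0 0 0.0013 -0.0013 0.1313 -1;0 0 0 0.0013 -0.0013 0.1388 -1;0 0 0 0.0013 -0.0013 0.1413 -1;0 0 0 0.0013 -0.0013 0.1413 -1"
}}

```text
time: 30.1
eef_pos: [0.4873, 0.3335, 0.0988]
tcp_rot: [0.791, 0.611, 0.0, 0.0]
contact_force: [-0.2, -1.1, -1.6]
opening: 0.671
finger_force: 38.0
```

Emit:
{"fn": "send_rows", "kwargs": {
  "rows": "0 0 0 0 0 0 -1;0 0 0 0 0 0 -1;0 0 0 0 0 0.0013 -1;0 0 0 0 0 0.0013 -1"
}}

```text
time: 30.6
eef_pos: [0.487, 0.3332, 0.0972]
tcp_rot: [0.792, 0.611, -0.0, -0.0]
contact_force: [0.0, 0.1, -1.2]
opening: 0.672
finger_force: 38.0
```

In the tool's units: 2 mm / 800 = 0.0025, 1 mm / 800 = 0.0013.

Emit:
{"fn": "send_rows", "kwargs": {
  "rows": "0 0 0 0 0 0.0013 -1;0 0 0 0 0 0.0013 -1;0 0 0 0 0 0.0025 -1;0 0 0 0 0 0.0025 -1"
}}

```text
time: 31.1
eef_pos: [0.4871, 0.3334, 0.0958]
tcp_rot: [0.792, 0.611, 0.0, -0.0]
contact_force: [-0.7, -0.4, 2.0]
opening: 0.674
finger_force: 38.3
```

In the tool's units: -150 mm / 800 = -0.1875, -105 mm / 800 = -0.1313.

Emit:
{"fn": "send_rows", "kwargs": {
  "rows": "0 0 0 0 0 0 0.7;0 0 0 0 0 0 0.7;0 0 0 0 0 0 0.7;0 0 0 0 0 0 0.7;0 0 0 0 0 -0.0563 0.7;0 0 0 0 0 -0.1313 0.7;0 0 0 0 0 -0.1875 0.7;0 0 0 0 0 -0.1875 0.7"
}}

```text
time: 32.1
eef_pos: [0.4893, 0.3344, 0.2512]
tcp_rot: [0.791, 0.611, 0.005, 0.001]
contact_force: [-0.3, -0.2, 0.1]
opening: 0.852
finger_force: 0.0
```

Emit:
{"fn": "send_rows", "kwargs": {
  "rows": "0 0 0 -0.075 0 0 0.7;0 0 0 -0.15 0 0 0.7;0 0 0 -0.15 0 0 0.7;0 0 0 -0.15 0 0 0.7;0 0 0 -0.15 0 0 0.7"
}}

```text
time: 32.72
eef_pos: [0.4569, 0.2181, 0.2451]
tcp_rot: [0.791, 0.612, -0.0, -0.0]
contact_force: [0.6, -0.7, 0.2]
opening: 0.851
finger_force: 0.0
```

```bash
python3 - <<'E'
from h import *
p=cam('wrist'); st(); find(p,['tall_jar','white_cap_jar','slim_jar_a'])
t=cam('top'); find(t,['empty_jar','sugar_jar'])
im=cv2.resize(p['color'],None,fx=1.5,fy=1.5,interpolation=cv2.INTER_CUBIC)
for x,y,z,r in [(.5538,.3714,.128,.0215),(.5146,.4386,.143,.0313),(.4474,.3994,.122,.0215),(.4866,.3322,.107,.0285)]:
  for zz,rr in [(z,r),(.052,{.0285:.039,.0313:.042}.get(r,.0305))]:
    for a in np.linspace(0,2*np.pi,150):
      q=px(p,[x+rr*np.cos(a),y+rr*np.sin(a),zz])*1.5; cv2.circle(im,tuple(int(v) for v in q.round()),0,(255,0,255),-1)
cv2.imwrite('pics/w11.png',im[:,:,::-1])
E
```

```text
32.775 [0.4569 0.2181 0.2452] [ 7.911e-01  6.117e-01 -1.000e-04 -1.000e-04] [ 0.245 -0.084  1.993  0.     1.233  0.499] 0.8493727103838505 [-0.   0.  -0.2]
white_cap_jar 0.79 [0.484 0.332 0.102] [257.  41.]
slim_jar_a 0.64 [0.444 0.378 0.05 ] [202.   8.]
slim_jar_a 0.61 [0.543 0.35  0.059] [317.   8.]
empty_jar 0.68 [ 0.422 -0.263  0.081] [344. 211.]
sugar_jar 0.88 [ 0.424 -0.381  0.081] [388. 211.]
```

View pics/w11.png

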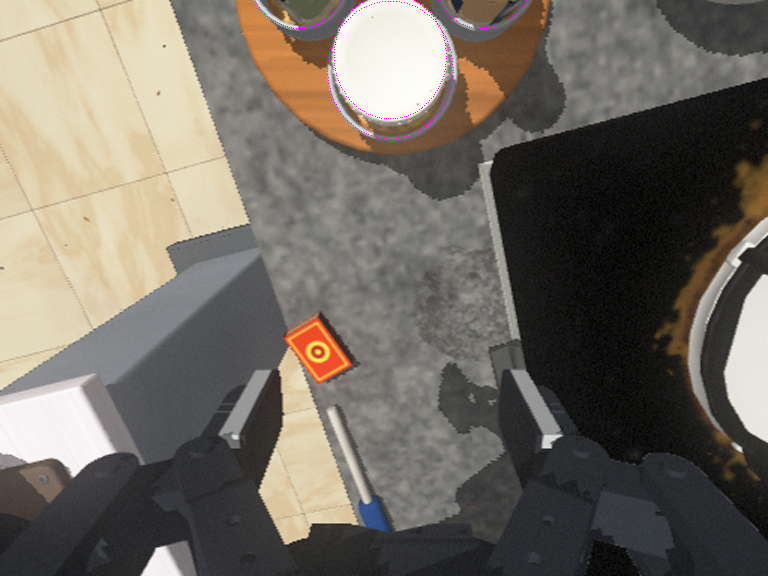

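The white cap's rim matches the projected circle, centred at pixel (390, 60). All four jars were seen inside their rings in the earlier pictures, and the sugar and empty jars haven't moved. I'm handing the job in.

```bash
python3 -c "
from plant import ctrl
print(ctrl.sign_off())"
```

```text
the job is handed in; nothing more can be done
None
```

I placed all four seasoning jars upright in their rings, left the sugar and empty jars where they stood, and handed the job in at about 33 s; the hand-in returned no verdict.

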